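# Charge a grinding jar with two balls from the lever dispenser

### The arm

A 7-joint arm with a two-finger parallel gripper is mounted at the origin on the work surface. World frame = base frame: x ahead of the robot, y to its left, z up, the work surface at z = 0. Lengths are in m, angles in rad, forces in N, time in s.
With the tool pointing down it reaches from about 0.35 to 0.9 m from the base axis. Payload 8.1 kg.
Tool frame: the origin (TCP) lies at the very end of the fingers, on their centre line; the grasp point (between the pads) lies 19 mm behind it (grip_point_offset is the distance from the TCP to the grasp point, in m); z points along the fingers, x is the direction in which the jaws open and shut, and the axes are right-handed (so a half turn about z gives the same grasp; the last joint's range is limited). The gripper opens to 92 mm and grips with 3 to 60 N. Pads are 19 mm wide; open, the fingers measure 130 mm over their backs; the gripper's body (75 mm by 190 mm) begins 47 mm behind the grasp point.
Start: joints at [1.008, 0.434, 0.025, 1.573, -0.012, 1.134, -0.075], TCP at [0.277, -0.56, 0.227] pointing down, gripper open.
Joint ranges: [-2.62, 2.62], [-0.44, 2.09], [-1.27, 1.32], [0.08, 2.57], [-1.32, 4.46], [0.12, 2], [-2.74, 2.74]. Speed limits (rad/s): [2.22, 2.22, 3.01, 3.01, 3.14, 3.14, 3.14].

### API

Orientations are given as a rotation vector (axis times angle).
In Python, from cell import observe, get_image, camera_model, sign_off, grip_point_offset gives the robot as it stands.
- The arm moves only by the tool play_rows, never from a script. Its argument "rows" is a list of rows, each a list of 7 numbers: the shift along the tool's x, y, z as a fraction of full scale, then the turn, a rotation vector about the tool's x, y, z as a fraction of full scale, then the closure, from -1 (fully open) to 1 (shut). A call has 1 to 5 rows; each row shifts and turns the pose as measured when the row begins, along the tool's axes as they then stand; what a row does not reach is not made up. Full scale, the value 1, is 0.15 m for a shift and 0.5 rad for a turn. A row lasts 1/10 s, in which the tool goes at most 50 mm and 8.59 degrees, less where a joint would pass 70% of its speed; a pose out of reach is approached as far as the arm can. A call with a number of a shift or a turn outside -1 to 1 is refused whole. A call with a gripper value outside its range is refused whole. The fingers move at their own pace and stop on an object; "force" is the grip in N (left out, the last holds). Time passes only in rows, so rows that do not move let the fingers close. It gives the time, the measured TCP pose, the force and the opening at its end, in the units of the state.
- observe(): the state, without advancing time (a new reading comes with each control period).
- get_image(name): name is "scene" or "top"; returns the picture (420x560x3 uint8, blue, green, red); there is no depth.
- camera_model(name): a dict with "K" (3x3 intrinsics, pixels), "dist" ([k1, k2, p1, p2, k3] as OpenCV has them; the pictures are not rectified), "R" (3x3) and "t" (3): a world point X has camera coordinates R X + t. Camera axes: x right, y down, z forward; pixel columns grow to the right and rows downward; lengths in m; the calibration is good to about 2 mm. A picture is of the moment at which its call begins. camera_model takes no time and is no camera call.
- sign_off(): hands the job in, once; it reports no verdict.
The state is a dict: "clock": time; "joints": joint angles; "dq": joint speeds; "joint_efforts": joint torques, N m; "position": TCP position; "ee_rot": TCP orientation; "force": force on the tool from outside, world axes, zero at the start; "ft_torque": the same for the moment, N m; "width": opening from 0.0 (shut) to 1.0 (fully open).
Only numpy, scipy, OpenCV 4.12 (cv2) and the standard library are available. Lean on these libraries where they do the work, as an engineer would, in place of code of your own. Each camera call takes 0.05 s, during which the arm holds its last target.

### The job

Charge the grinding jar with exactly two of the white ceramic balls: with a fingertip, press the red pad on the white-ball dispenser's lever right down, so that its gate lifts and one ball rolls into the jar below, let the pad come right up again, and do the same once more. Only the pad is touched: do not pick up or handle the balls or the jar, leave the steel-ball dispenser and the other things on the bench alone, and finish clear with the gate shut and the remaining two white balls waiting on the track.

Things in the scene. Friction and masses are not known exactly. Their poses are not given: they have to be found in the camera images.
- white_lever (a joint): tilt of the white-ball dispenser's rocking lever, rad: 0 = pad up, gate shut; 0.56 = pad down on its stop, gate fully up. Sprung back to 0: 1.5 N on the pad starts it, 4 N keeps it down. From about 0.48 the gate lets the first ball roll out (about 1 s) while the lever's retaining finger holds back the second; on the way up the gate shuts first, then the next ball rolls down to it
- white_pad (a point): top centre of the red finger pad (30 x 30 mm) on the end of the white-ball dispenser's blue lever arm, beside the ball track on the dispenser's +y side, 55 mm off its middle. Lever up: about 170 mm above the table, pad tilted 16 degrees, rising to the back (+x); pressed, it sinks 39 mm to its stop, moving less than 8 mm sideways. Nothing stands under or within 10 mm beside it
- steel_lever (a joint): tilt of the same lever on the other dispenser, which holds the grey STEEL balls; same values. Not to be used
- steel_pad (a point): top centre of the red finger pad of the steel-ball dispenser. Not to be used
- white_dispenser: ball dispenser with the white balls, fixed to the bench: grey base plate 272 x 116 x 8 mm, on it a dark green ball track with clear walls (tops 120 to 152 mm above the table), sloping down to -x, over a steel jar. Origin: on the table, 4 mm from the middle of the base plate; x points up the track to the back, -x to spout and jar, z up. Pivot cheeks 155 mm high
- white_jar: open steel grinding jar under the spout of the white-ball dispenser, 100 mm across, 84 mm inside, 75 mm high, inner floor 8 mm up; origin at the centre of its underside. Loose, 1.2 kg, standing on the dispenser's base plate
- steel_jar: the same jar under the steel-ball dispenser
- white_ball1_center (a point): centre of the white ceramic ball that is first in the queue, next to the gate at the start (30 mm across, 85 g), its centre 115 mm above the table; 31 mm when it lies in the jar
- white_ball2_center (a point): centre of the white ceramic ball that is second in the queue at the start (30 mm across, 85 g)
- white_ball3_center (a point): centre of the white ceramic ball that is third in the queue at the start (30 mm across, 85 g)
- white_ball4_center (a point): centre of the white ceramic ball that is fourth, highest on the track at the start (30 mm across, 85 g)
- steel_ball1_center (a point): centre of a dark grey steel ball (30 mm across) on the other dispenser's track, first in the queue, next to the gate
- steel_ball2_center (a point): centre of a dark grey steel ball (30 mm across) on the other dispenser's track, second in the queue
- steel_ball3_center (a point): centre of a dark grey steel ball (30 mm across) on the other dispenser's track, third in the queue
- lid: bystander: steel jar lid with a knob, 100 mm across, 36 mm high, origin under its centre
- flask: bystander: green glass conical flask, 84 mm across, 122 mm high, origin under its centre
- beaker: bystander: clear beaker between the dispensers, 68 mm across, 90 mm high, origin under its centre
- detergent: bystander: green bottle with red cap, 66 mm across, 190 mm high, origin under its centre
- spanner: bystander: open-ended steel spanner lying flat between the dispensers, near the robot, about 150 mm long

How it is judged:
By the outcome, as a careful person would: the job done as asked, in the order asked, and still so for the second after the job is handed in, with the robot touching nothing.
It also fails if it takes over 38 s, if anything falls off the work surface, if the arm or the gripper's body presses on something with over 40 N, if the wrist force passes 120 N, or if a joint passes its speed limit or range.

## Working session

There is one attempt and no reset: what is moved stays moved. The work goes in short steps, Python scripts to look and compute and a tool call to move; the robot and the scene stay as the last step left them, time stands still between calls to the robot, and variables do not carry over. Pictures are saved under pics/ and viewed, and the job is handed in when it is done.

Besides the shell and the picture viewer there is one more tool, called after "Call:" in YAML: its name, and indented under it one key for each argument. play_rows: Moves the arm, as the interface text tells. Its arguments: {"type":"object","properties":{"rows":{"type":"array","items":{"type":"array","items":{"type":"number"}}},"force":{"type":"number"}},"required":["rows"]}

```bash
mkdir -p pics
python3 - <<'E'
from cell import *
import cv2
for n in("scene","top"):
    cv2.imwrite(f"pics/{n}0.png",get_image(n)); m=camera_model(n); print(n,m)
print(observe(), grip_point_offset)
E
```

```text
scene {'K': array([[489.65147257,   0.        , 276.99639613],
       [  0.        , 489.65147257, 208.51843083],
       [  0.        ,   0.        ,   1.        ]]), 'dist': array([-0.00848072,  0.        ,  0.        ,  0.        ,  0.        ]), 'R': array([[ 0.52877747,  0.84874962,  0.0042978 ],
       [ 0.67003246, -0.41431632, -0.61595332],
       [-0.5210095 ,  0.3285819 , -0.78777093]]), 't': array([-0.25909892, -0.25159356,  1.6838175 ])}
top {'K': array([[425.68020698,   0.        , 282.72254568],
       [  0.        , 425.68020698, 214.96852143],
       [  0.        ,   0.        ,   1.        ]]), 'dist': array([-0.10443761,  0.        ,  0.        ,  0.        ,  0.        ]), 'R': array([[ 0.02611815, -0.99964893, -0.00445696],
       [-0.99796947, -0.02581465, -0.0582284 ],
       [ 0.0580929 ,  0.00596873, -0.99829334]]), 't': array([-0.01717522,  0.50099564,  1.1862855 ])}
{'clock': 0.1, 'joints': array([ 1.00840371,  0.43511964,  0.02498527,  1.57400012, -0.01158827,
        1.13396295, -0.07512101]), 'dq': array([ 0.00217598, -0.001015  ,  0.00107051, -0.00178423, -0.000766  ,
        0.00050099, -0.00075378]), 'joint_efforts': array([ 2.08912541e-03, -6.69128466e+01,  9.87216085e-01, -3.15147078e+01,
       -6.06685644e-02,  3.74074036e-02,  7.21069796e-05]), 'position': array([ 0.27709968, -0.55972275,  0.2260468 ]), 'ee_rot': array([-2.66863002e+00,  1.65659847e+00,  1.90004578e-03]), 'force': array([ 0.57811803, -0.13195192,  0.32544306]), 'ft_torque': array([ 0.00052887, -0.01001273,  0.00427818]), 'width': 1.0022627101339598} 0.0188
```

View pics/scene0.png

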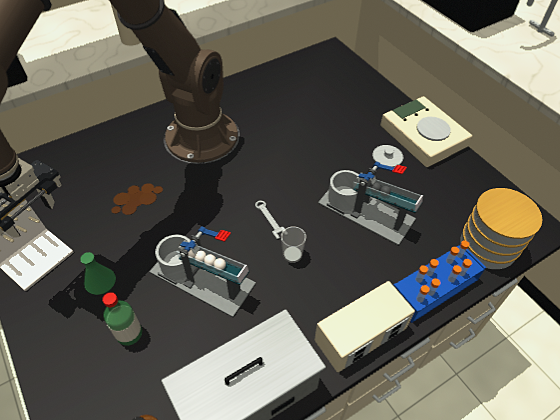

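View pics/top0.png

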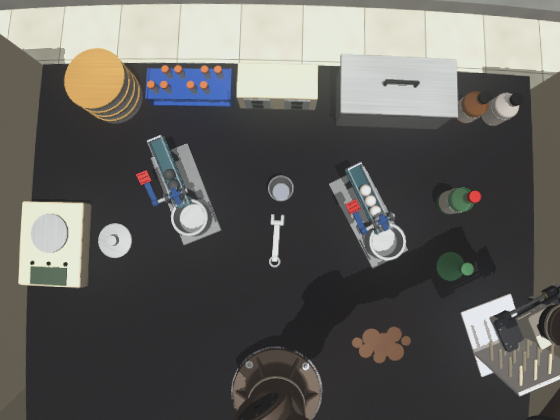

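The white dispenser is on the right in the top view, with its red pad at about (352,207). In the scene view the pad is at about (223,235). The steel pads are at (143,177) in top and (399,169) in scene.

```bash
cat > h.py <<'E'
import cv2,numpy as np
from cell import *
from scipy.spatial.transform import Rotation as Ro
def ray(n,uv):
    m=camera_model(n); p=cv2.undistortPoints(np.array([[uv]],float),m["K"],m["dist"])[0,0]
    R=m["R"];c=-R.T@m["t"];d=R.T@np.array([p[0],p[1],1]);return c,d/np.linalg.norm(d)
def tri(a,b):
    (c1,d1),(c2,d2)=ray("scene",a),ray("top",b)
    s=np.linalg.lstsq(np.c_[d1,-d2],c2-c1,rcond=None)[0]
    p,q=c1+s[0]*d1,c2+s[1]*d2
    return (p+q)/2,np.linalg.norm(p-q)
def plane(n,uv,z):
    c,d=ray(n,uv);return c+d*(z-c[2])/d[2]
def blob(img,kind,box,off=True):
    x0,y0,x1,y1=box;h=cv2.cvtColor(img,cv2.COLOR_BGR2HSV)[y0:y1,x0:x1]
    if kind=="red": m=((h[...,0]<8)|(h[...,0]>172))&(h[...,1]>150)&(h[...,2]>80)
    else: m=(h[...,1]<60)&(h[...,2]>150)
    n,l,s,c=cv2.connectedComponentsWithStats(m.astype(np.uint8))
    return [(s[i,4],(c[i]+[x0,y0]).round(1),s[i,:4]+np.array([x0,y0,0,0])) for i in range(1,n) if s[i,4]>12]
E
python3 - <<'E'
from h import *
S=cv2.imread("pics/scene0.png");T=cv2.imread("pics/top0.png")
a=blob(S,"red",(205,220,240,250));b=blob(T,"red",(335,190,370,225));print(a,b)
print(tri(a[0][1],b[0][1]),plane("top",b[0][1],.17))
# base plate corners (top) crude: print contour of gray plate
c=np.vstack([cv2.resize(T[150:275,320:420],None,fx=6,fy=6,interpolation=2)[:590]]);
cv2.imwrite("pics/t_crop.png",cv2.resize(T[150:275,310:420],None,fx=4.7,fy=4.7,interpolation=2))
cv2.imwrite("pics/s_crop.png",cv2.resize(S[215:325,140:265],None,fx=5,fy=5,interpolation=2))
E
```

```text
[(np.int32(113), array([222.5, 235. ]), array([215, 230,  16,  11]))] [(np.int32(125), array([352.7, 206.1]), array([346, 199,  14,  15]))]
(array([ 0.51835948, -0.17794949,  0.16766424]), np.float64(0.0016676611851430107)) [ 0.51856261 -0.1768416   0.17      ]
```

View pics/t_crop.png

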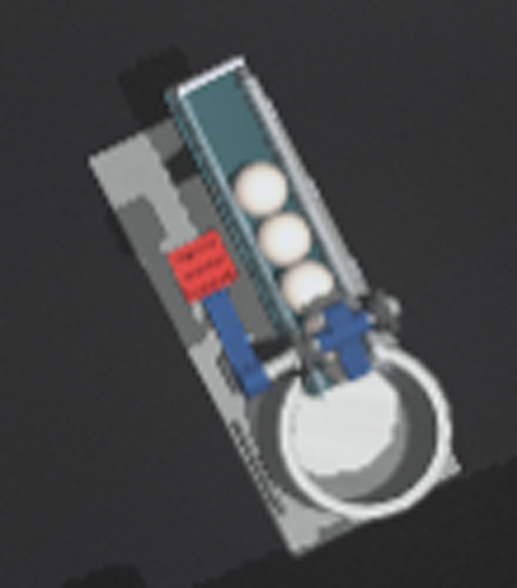

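View pics/s_crop.png

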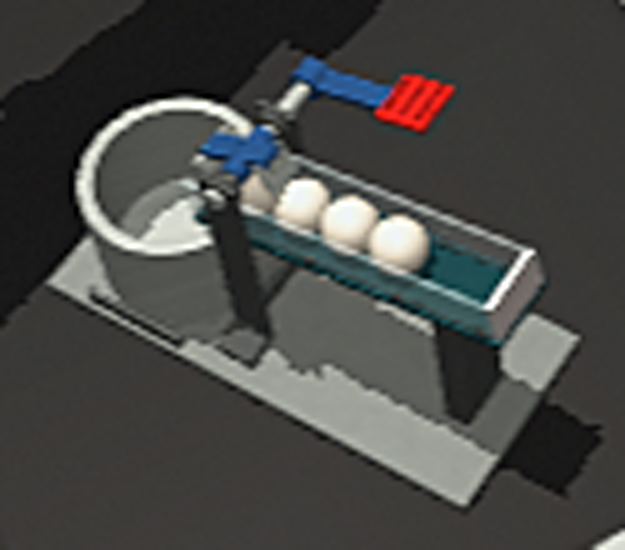

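Run:
```python
from h import *
b=[plane("top",(310+u/4.7,150+v/4.7),z) for u,v,z in[(262,188,.13),(285,238,.125)]]
print(b); d=b[0]-b[1]; d=d[:2]/np.linalg.norm(d[:2]);print("yaw",np.degrees(np.arctan2(d[1],d[0])))
p=np.array([.5184,-.1775])
print("offset",(d[0]*(p-b[1][:2])[1]-d[1]*(p-b[1][:2])[0]))
e=[plane("top",(310+u/4.7,150+v/4.7),.008) for u,v in[(295,555),(92,160)]];f=e[1]-e[0];print(np.degrees(np.arctan2(f[1],f[0])),np.linalg.norm(f))
for n,uv,z in(("flask",(467,269),.122),("det",(474,197),.19)):print(n,plane("top",uv,z))
o=observe();R=Ro.from_rotvec(o["ee_rot"]).as_matrix();print(R.round(3)); print(R.T@(np.r_[p,.30]-o["position"]))
```

```text
[array([ 0.56425048, -0.21622095,  0.13      ]), array([ 0.53766192, -0.23021404,  0.125     ])]
yaw 27.757046534699896
offset 0.05561898487072502
28.402177662129372 0.26804828788153534
flask [ 0.36665221 -0.48775391  0.122     ]
det [ 0.54758822 -0.4752168   0.19      ]
[[ 0.444 -0.896 -0.001]
 [-0.896 -0.444  0.001]
 [-0.001  0.    -1.   ]]
[-0.23558267 -0.38582319 -0.07369135]
```

Call:
play_rows:
  rows:
    - [0, 0, -0.17, 0, 0, 0, 1]
    - [0, 0, -0.17, 0, 0, 0, 1]
    - [0, 0, -0.17, 0, 0, 0, 1]
    - [-0.1, -0.17, 0, 0, 0, 0, 1]
    - [-0.1, -0.17, 0, 0, 0, 0, 1]
  force: 20

```text
clock: 0.6
position: [0.3058, -0.5112, 0.3019]
ee_rot: [-2.662, 1.666, 0.013]
force: [0.1, 0.4, -0.2]
width: 0.615
```

Call:
play_rows:
  rows:
    - [-0.1, -0.17, 0, 0, 0, 0, 1]
    - [-0.1, -0.17, 0, 0, 0, 0, 1]
    - [-0.1, -0.17, 0, 0, 0, 0, 1]
    - [-0.1, -0.17, 0, 0, 0, 0, 1]
    - [-0.1, -0.17, 0, 0, 0, 0, 1]

```text
clock: 1.1
position: [0.3891, -0.383, 0.3009]
ee_rot: [-2.66, 1.669, 0.017]
force: [0.4, 0.1, -0.4]
width: 0.182
```

Call:
play_rows:
  rows:
    - [-0.1, -0.17, 0, 0, 0, 0, 1]
    - [-0.1, -0.17, 0, 0, 0, 0, 1]
    - [-0.1, -0.17, 0, 0, 0, 0, 1]
    - [-0.1, -0.17, 0, 0, 0, 0, 1]
    - [0, 0, 0, 0, 0, 0, 1]

```text
clock: 1.6
position: [0.4585, -0.275, 0.2995]
ee_rot: [-2.663, 1.659, 0.022]
force: [-1.0, -0.5, -0.8]
width: 0.007
```

```bash
cat > g.py <<'E'
from h import *
import sys
def togo(p):
    o=observe();R=Ro.from_rotvec(o["ee_rot"]).as_matrix()
    print(o["clock"],o["position"].round(4),o["force"].round(1),o["width"],"ax",R[:,2].round(3),"yaw x",np.degrees(np.arctan2(R[1,0],R[0,0])).round(1),"frac",(R.T@(np.array(p)-o["position"])/.15).round(3))
if __name__=="__main__": togo([float(a) for a in sys.argv[1:4]])
E
python3 g.py .518 -.1775 .20
```

```text
1.6 [ 0.4585 -0.275   0.2995] [-1.  -0.5 -0.8] 0.006830992262453797 ax [-0.01   0.011 -1.   ] yaw x -63.8 frac [-0.399 -0.646  0.666]
```

Call:
play_rows:
  rows:
    - [-0.1, -0.16, 0, 0, 0, -0.02, 1]
    - [-0.1, -0.16, 0, 0, 0, -0.02, 1]
    - [-0.1, -0.16, 0, 0, 0, -0.02, 1]
    - [-0.1, -0.16, 0, 0, 0, 0, 1]
    - [0, 0, 0, 0, 0, 0, 1]

```text
clock: 2.1
position: [0.5166, -0.1767, 0.298]
ee_rot: [-2.688, 1.622, 0.027]
force: [0.6, 0.1, 1.0]
width: 0.002
```

```bash
python3 g.py .518 -.1775 .20
```

```text
2.1 [ 0.5166 -0.1767  0.298 ] [0.6 0.1 1. ] 0.002342222276223047 ax [-0.014  0.01  -1.   ] yaw x -62.2 frac [ 0.019 -0.011  0.653]
```

Call:
play_rows:
  rows:
    - [0.01, -0.005, 0.18, 0, 0, 0, 1]
    - [0.01, -0.005, 0.18, 0, 0, 0, 1]
    - [0, 0, 0.15, 0, 0, 0, 1]
    - [0, 0, 0.1, 0, 0, 0, 1]
    - [0, 0, 0, 0, 0, 0, 1]

```text
clock: 2.6
position: [0.5163, -0.182, 0.2029]
ee_rot: [2.687, -1.625, -0.027]
force: [-0.4, -0.0, 0.4]
width: 0.007
```

```bash
python3 g.py .518 -.1775 .129
python3 - <<'E'
from h import *
S,T=get_image("scene"),get_image("top")
cv2.imwrite("pics/a.png",np.hstack([cv2.resize(S[190:310,130:260],None,fx=3,fy=3),cv2.resize(T[150:270,310:440],None,fx=3,fy=3)]))
E
```

```text
2.6 [ 0.5163 -0.182   0.2029] [-0.4 -0.   0.4] 0.006983154241917738 ax [-0.016  0.008 -1.   ] yaw x -62.3 frac [-0.014 -0.029  0.492]
```

View pics/a.png

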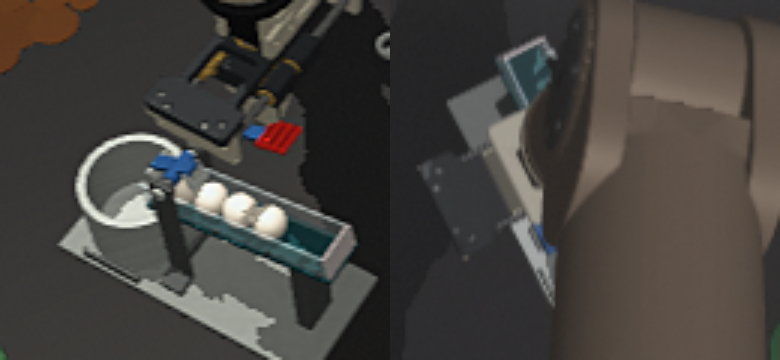

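Run:
```python
from h import *
o=observe();m=camera_model("scene")
R=Ro.from_rotvec(o["ee_rot"]).as_matrix()
P=np.array([o["position"],o["position"]-.066*R[:,2],[.518,-.1775,.168]])
uv=cv2.projectPoints(P,cv2.Rodrigues(m["R"])[0],m["t"],m["K"],m["dist"])[0].reshape(-1,2);print(uv,-m["R"].T@m["t"])
S=get_image("scene");print(blob(S,"red",(205,220,240,250)))
S=cv2.resize(S[190:270,150:270],None,fx=6.5,fy=6.5,interpolation=2)
for p in uv: cv2.circle(S,tuple(int(v) for v in (p-[150,190])*6.5),3,(255,0,255),-1)
cv2.imwrite("pics/b.png",S)
```

```text
[[219.90848024 226.75497121]
 [217.40581473 210.45912509]
 [222.91589623 234.75126991]] [ 1.18286643 -0.43760116  1.17260614]
[(np.int32(111), array([222.5, 235.2]), array([215, 230,  16,  11]))]
```

View pics/b.png

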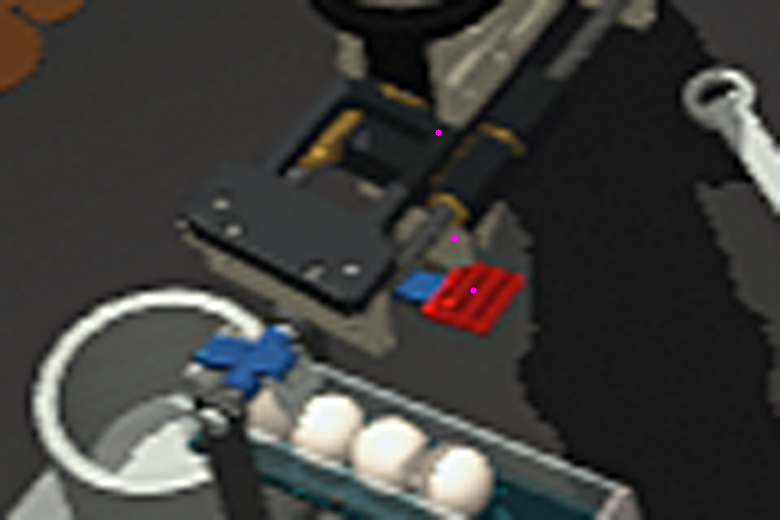

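Call:
play_rows:
  rows:
    - [-0.02, -0.03, 0.05, 0, 0, 0, 1]
    - [0, 0, 0.05, 0, 0, 0, 1]
    - [0, 0, 0.05, 0, 0, 0, 1]
    - [0, 0, 0.03, 0, 0, 0, 1]
    - [0, 0, 0, 0, 0, 0, 1]

```text
clock: 3.25
position: [0.5224, -0.1771, 0.1791]
ee_rot: [-2.687, 1.625, 0.013]
force: [-0.3, 0.5, 0.1]
width: 0.003
```

```bash
python3 g.py .518 -.1775 .132
```

```text
3.25 [ 0.5224 -0.1771  0.1791] [-0.3  0.5  0.1] 0.0026248963548910053 ax [-0.006  0.006 -1.   ] yaw x -62.3 frac [-0.009  0.026  0.314]
```

Call:
play_rows:
  rows:
    - [0, 0.015, 0.06, 0, 0, 0, 1]
    - [0, 0, 0.06, 0, 0, 0, 1]
    - [0, 0, 0.06, 0, 0, 0, 1]
    - [0, 0, 0.06, 0, 0, 0, 1]

```text
clock: 3.65
position: [0.5235, -0.1772, 0.1444]
ee_rot: [-2.684, 1.622, 0.002]
force: [-8.2, 1.1, 25.5]
width: 0.004
```

```bash
python3 g.py .518 -.1775 .132
```

```text
3.65 [ 0.5235 -0.1772  0.1444] [-8.2  1.1 25.5] 0.003676955771478434 ax [ 0.002  0.005 -1.   ] yaw x -62.3 frac [-0.015  0.034  0.083]
```

```bash
cat > v.py <<'E'
from h import *
import sys
S=get_image("scene")
cv2.imwrite(sys.argv[1],cv2.resize(S[190:290,140:270],None,fx=6,fy=6,interpolation=2))
b=blob(S,"red",(205,220,240,260));print(b)
for x in b:print(x[1])
E
python3 v.py pics/c.png; python3 g.py .518 -.1775 .132
```

```text
[(np.int32(38), array([227.1, 244.6]), array([220, 240,  13,   9]))]
[227.1 244.6]
3.7 [ 0.5233 -0.1772  0.1434] [-1.3  3.  15.9] 0.007788213477559982 ax [ 0.001  0.006 -1.   ] yaw x -62.3 frac [-0.014  0.032  0.076]
```

View pics/c.png

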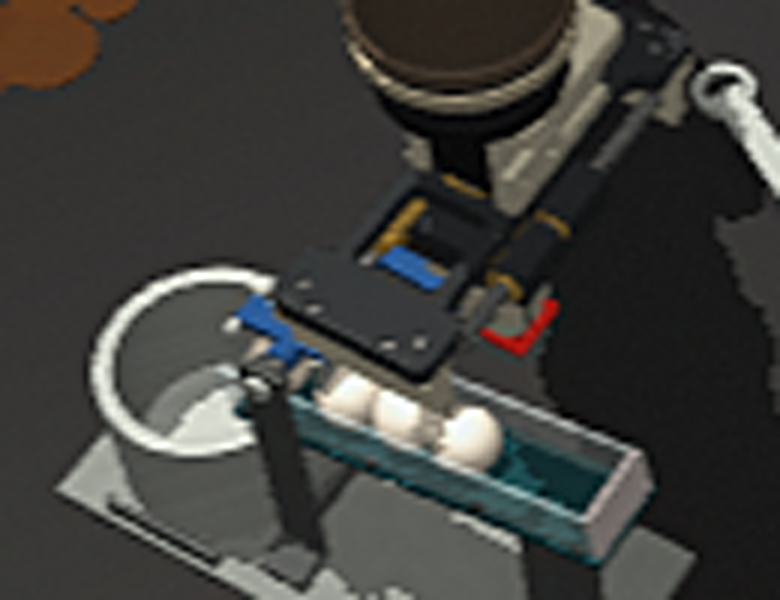

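Call:
play_rows:
  rows:
    - [0, 0, 0.02, 0, 0, 0, 1]
    - [0, 0, 0.02, 0, 0, 0, 1]

```text
clock: 3.9
position: [0.5234, -0.1773, 0.1392]
ee_rot: [-2.685, 1.622, 0.001]
force: [-7.5, 1.9, 20.3]
width: 0.003
```

```bash
python3 g.py .518 -.1775 .132; python3 v.py pics/d.png; python3 g.py .518 -.1775 .132
```

```text
3.9 [ 0.5234 -0.1773  0.1392] [-7.5  1.9 20.3] 0.003390378255958452 ax [ 0.002  0.005 -1.   ] yaw x -62.3 frac [-0.016  0.033  0.048]
[(np.int32(39), array([226.8, 246.3]), array([220, 241,  13,  10]))]
[226.8 246.3]
3.95 [ 0.5232 -0.1773  0.1388] [-3.2  1.7 10.9] 0.0035738058102320115 ax [ 0.002  0.005 -1.   ] yaw x -62.3 frac [-0.015  0.032  0.045]
```

View pics/d.png

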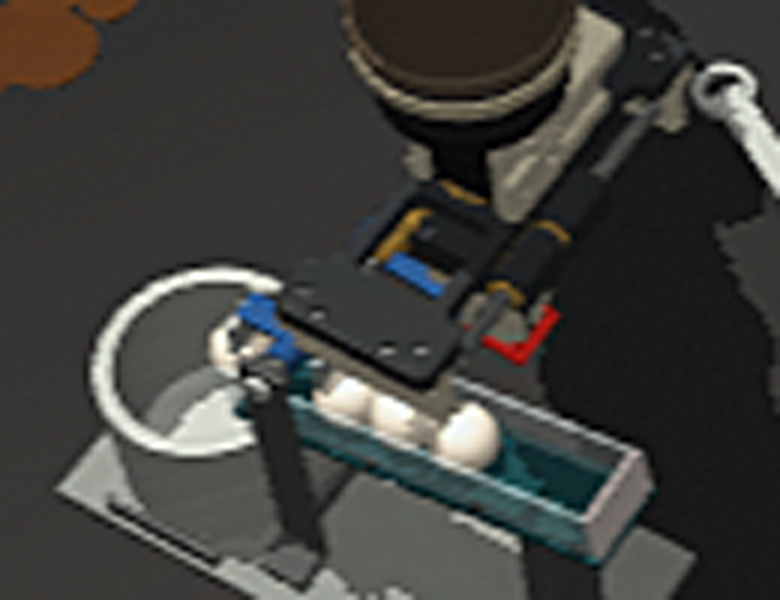

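Ball 1 is rolling out through the gate (crop about (230,345)). I'll push on to the stop and hold.

Call:
play_rows:
  rows:
    - [0, 0, 0.02, 0, 0, 0, 1]
    - [0, 0, 0.02, 0, 0, 0, 1]
    - [0, 0, 0, 0, 0, 0, 1]

```text
clock: 4.25
position: [0.523, -0.1775, 0.1337]
ee_rot: [-2.685, 1.623, -0.0]
force: [-3.8, 1.6, 14.1]
width: 0.004
```

```bash
python3 g.py .518 -.1775 .132
```

```text
4.25 [ 0.523  -0.1775  0.1337] [-3.8  1.6 14.1] 0.0043007524164528155 ax [ 0.003  0.004 -1.   ] yaw x -62.3 frac [-0.016  0.029  0.011]
```

Call:
play_rows:
  rows:
    - [0, 0, 0.015, 0, 0, 0, 1]
    - [0, 0, 0.01, 0, 0, 0, 1]
    - [0, 0, 0, 0, 0, 0, 1]
    - [0, 0, 0, 0, 0, 0, 1]

```text
clock: 4.65
position: [0.5229, -0.1775, 0.1344]
ee_rot: [-2.684, 1.624, -0.005]
force: [-2.7, 0.4, 6.2]
width: 0.004
```

```bash
python3 v.py pics/e.png; python3 g.py .518 -.1775 .132
```

```text
[(np.int32(39), array([226.6, 247.3]), array([220, 242,  13,  10]))]
[226.6 247.3]
4.7 [ 0.523  -0.1774  0.1343] [-1.8  0.9  7.8] 0.006229957436676019 ax [ 0.005  0.002 -1.   ] yaw x -62.3 frac [-0.015  0.03   0.015]
```

View pics/e.png

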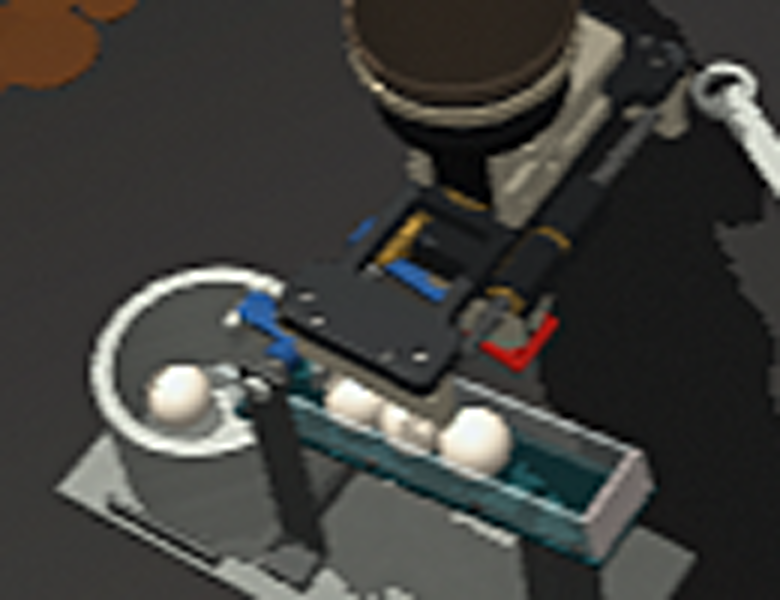

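Ball 1 is in the jar and the second ball is held. One firmer push will show whether the lever is on its stop.

Call:
play_rows:
  rows:
    - [0, 0, 0.03, 0, 0, 0, 1]
    - [0, 0, 0.03, 0, 0, 0, 1]

```text
clock: 4.9
position: [0.5233, -0.1779, 0.1303]
ee_rot: [-2.684, 1.625, -0.009]
force: [-22.1, 6.0, 66.4]
width: 0.007
```

```bash
python3 g.py .518 -.1775 .132
```

```text
4.9 [ 0.5233 -0.1779  0.1303] [-22.1   6.   66.4] 0.006625633223578277 ax [ 0.007  0.    -1.   ] yaw x -62.4 frac [-0.019  0.03  -0.011]
```

That is the stop: 66 N at z=0.1303. Now lifting so the pad comes right up.

Call:
play_rows:
  rows:
    - [0, 0, -0.06, 0, 0, 0, 1]
    - [0, 0, -0.08, 0, 0, 0, 1]
    - [0, 0, -0.08, 0, 0, 0, 1]
    - [0, 0, -0.1, 0, 0, 0, 1]
    - [0, 0, -0.1, 0, 0, 0, 1]

```text
clock: 5.4
position: [0.5215, -0.1778, 0.1949]
ee_rot: [-2.685, 1.626, -0.006]
force: [-0.3, 0.7, 0.2]
width: 0.005
```

Call:
play_rows:
  rows:
    - [0, 0, -0.05, 0, 0, 0, 1]
    - [0, 0, 0, 0, 0, 0, 1]
    - [0, 0, 0, 0, 0, 0, 1]
    - [0, 0, 0, 0, 0, 0, 1]
    - [0, 0, 0, 0, 0, 0, 1]

```text
clock: 5.9
position: [0.521, -0.1781, 0.2018]
ee_rot: [-2.685, 1.627, -0.005]
force: [-0.3, -0.5, 0.1]
width: 0.008
```

```bash
python3 v.py pics/f.png; python3 g.py .518 -.1775 .177
```

```text
[(np.int32(102), array([222.6, 235.5]), array([215, 231,  16,  10]))]
[222.6 235.5]
5.95 [ 0.5209 -0.1781  0.2018] [ 0.1 -0.7 -0.1] 0.006178424277427938 ax [ 0.004  0.001 -1.   ] yaw x -62.4 frac [-0.013  0.016  0.165]
```

View pics/f.png

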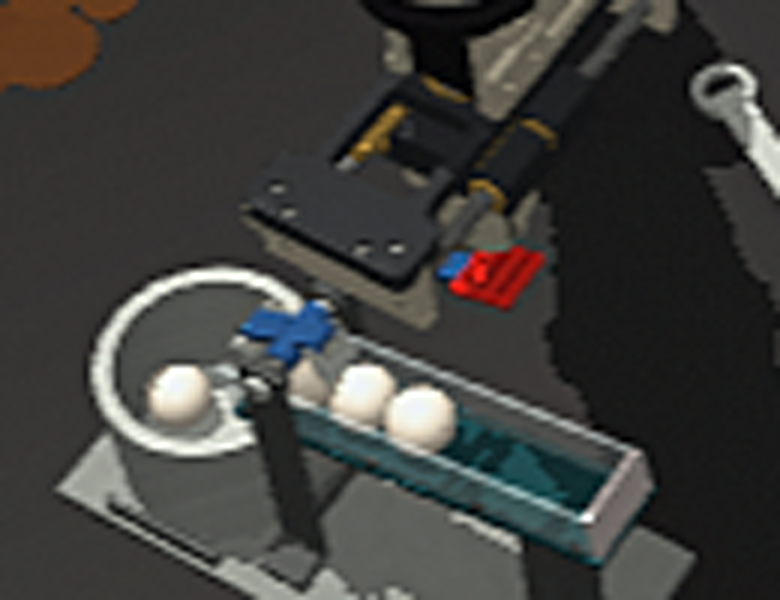

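The pad is fully back up (blob at (222.6,235.5), matching the start). One ball is in the jar and three are at the gate. Starting the second press.

Call:
play_rows:
  rows:
    - [-0.01, 0.015, 0.06, 0, 0, 0, 1]
    - [0, 0, 0.06, 0, 0, 0, 1]
    - [0, 0, 0.05, 0, 0, 0, 1]
    - [0, 0, 0.04, 0, 0, 0, 1]
    - [0, 0, 0.04, 0, 0, 0, 1]

```text
clock: 6.45
position: [0.5184, -0.1774, 0.1607]
ee_rot: [-2.685, 1.626, -0.005]
force: [1.6, 0.5, 4.1]
width: 0.002
```

Call:
play_rows:
  rows:
    - [0, 0, 0.04, 0, 0, 0, 1]
    - [0, 0, 0.04, 0, 0, 0, 1]
    - [0, 0, 0.04, 0, 0, 0, 1]

```text
clock: 6.75
position: [0.5204, -0.1766, 0.1445]
ee_rot: [-2.684, 1.624, -0.01]
force: [-7.5, 1.7, 22.5]
width: 0.005
```

```bash
python3 g.py .518 -.1775 .132
```

```text
6.75 [ 0.5204 -0.1766  0.1445] [-7.5  1.7 22.5] 0.005060319918732381 ax [ 0.008  0.001 -1.   ] yaw x -62.4 frac [-0.002  0.018  0.083]
```

Call:
play_rows:
  rows:
    - [0, 0, 0.03, 0, 0, 0, 1]
    - [0, 0, 0.025, 0, 0, 0, 1]
    - [0, 0, 0.025, 0, 0, 0, 1]
    - [0, 0, 0.02, 0, 0, 0, 1]

```text
clock: 7.15
position: [0.5202, -0.1769, 0.1329]
ee_rot: [-2.684, 1.625, -0.013]
force: [-10.0, 2.8, 34.8]
width: 0.0
```

Call:
play_rows:
  rows:
    - [0, 0, 0.015, 0, 0, 0, 1]
    - [0, 0, 0.01, 0, 0, 0, 1]
    - [0, 0, 0.01, 0, 0, 0, 1]
    - [0, 0, 0.01, 0, 0, 0, 1]

```text
clock: 7.55
position: [0.5202, -0.1769, 0.134]
ee_rot: [-2.685, 1.626, -0.019]
force: [-6.6, 1.9, 20.5]
width: 0.007
```

```bash
python3 v.py pics/g.png; python3 g.py .518 -.1775 .132
```

```text
[(np.int32(52), array([226.3, 247.1]), array([219, 242,  14,  10]))]
[226.3 247.1]
7.6 [ 0.5202 -0.1769  0.1339] [-7.   2.  20.1] 0.00420906932351778 ax [ 0.012 -0.004 -1.   ] yaw x -62.4 frac [-0.003  0.015  0.013]
```

View pics/g.png

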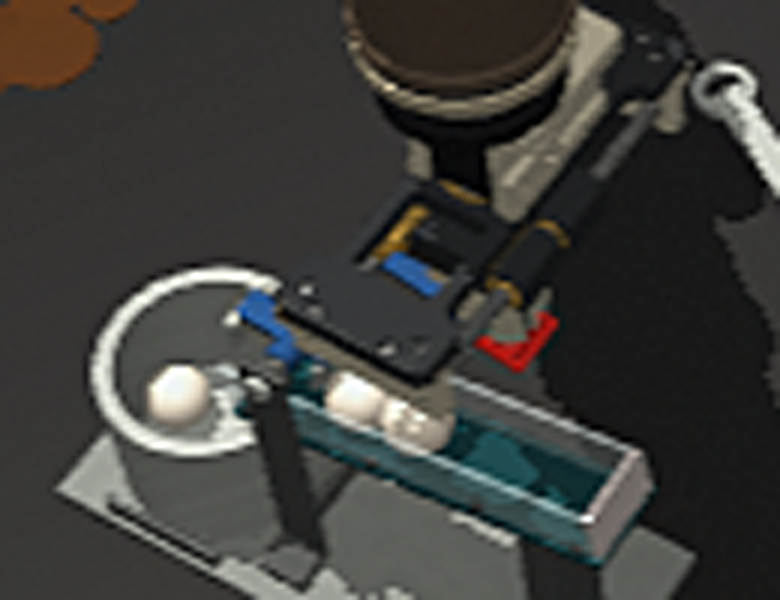

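Two balls are left on the track; the second has gone through and must be behind the cheek. On the stop at about 20 N. Lifting after a short hold.

Call:
play_rows:
  rows:
    - [0, 0, 0.01, 0, 0, 0, 1]
    - [0, 0, 0.01, 0, 0, 0, 1]
    - [0, 0, 0.01, 0, 0, 0, 1]

```text
clock: 7.9
position: [0.5202, -0.1769, 0.1339]
ee_rot: [-2.685, 1.627, -0.022]
force: [-7.6, 2.7, 21.7]
width: 0.004
```

Call:
play_rows:
  rows:
    - [0, 0, -0.06, 0, 0, 0, 1]
    - [0, 0, -0.08, 0, 0, 0, 1]
    - [0, 0, -0.08, 0, 0, 0, 1]
    - [0, 0, -0.1, 0, 0, 0, 1]
    - [0, 0, -0.15, 0, 0, 0, 1]

```text
clock: 8.4
position: [0.5173, -0.1766, 0.2054]
ee_rot: [-2.686, 1.628, -0.016]
force: [0.4, 0.8, -0.4]
width: 0.001
```

Call:
play_rows:
  rows:
    - [0, 0, -0.2, 0, 0, 0, 1]
    - [0, 0, -0.2, 0, 0, 0, 1]
    - [0, 0, -0.2, 0, 0, 0, 1]
    - [0.1, 0.16, 0, 0, 0, 0, 1]
    - [0.1, 0.16, 0, 0, 0, 0, 1]

```text
clock: 8.9
position: [0.4891, -0.2221, 0.3035]
ee_rot: [-2.69, 1.617, -0.02]
force: [0.5, -0.2, -0.6]
width: 0.003
```

Call:
play_rows:
  rows:
    - [0.1, 0.16, 0, 0, 0, 0, 1]
    - [0.1, 0.16, 0, 0, 0, 0, 1]
    - [0.1, 0.16, 0, 0, 0, 0, 1]
    - [0.1, 0.16, 0, 0, 0, 0, 1]
    - [0.1, 0.16, 0, 0, 0, 0, 1]

```text
clock: 9.4
position: [0.4147, -0.3482, 0.3054]
ee_rot: [-2.691, 1.613, -0.021]
force: [0.5, -1.0, -0.1]
width: 0.002
```

Call:
play_rows:
  rows:
    - [0.1, 0.16, 0, 0, 0, 0, 1]
    - [0.1, 0.16, 0, 0, 0, 0, 1]
    - [0.1, 0.16, 0, 0, 0, 0, 1]
    - [0, 0, 0, 0, 0, 0, 1]
    - [0, 0, 0, 0, 0, 0, 1]

```text
clock: 9.9
position: [0.3658, -0.428, 0.3059]
ee_rot: [-2.686, 1.624, -0.017]
force: [-0.3, 0.3, 0.4]
width: 0.007
```

```bash
python3 v.py pics/h.png; python3 g.py .518 -.1775 .132; python3 -c "
from h import *
T=get_image('top');cv2.imwrite('pics/i.png',cv2.resize(T[100:280,120:500],None,fx=2,fy=2))
print(blob(T,'red',(335,190,370,225)),blob(T,'red',(130,165,160,190)))"
```

```text
[(np.int32(112), array([222.6, 235. ]), array([215, 230,  16,  11]))]
[222.6 235. ]
9.95 [ 0.3655 -0.4283  0.3059] [ 0.5 -0.2  0.2] 0.006369277196713749 ax [ 0.01  -0.004 -1.   ] yaw x -62.3 frac [-1.018 -1.668  1.163]
[(np.int32(124), array([352.7, 206.1]), array([346, 199,  14,  15]))] [(np.int32(138), array([143.3, 177.1]), array([136, 170,  15,  15]))]
```

View pics/h.png

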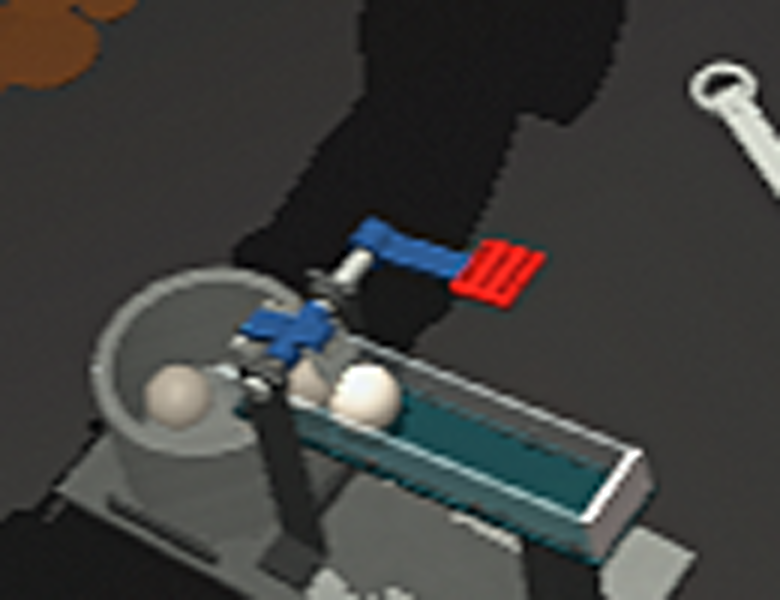

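View pics/i.png

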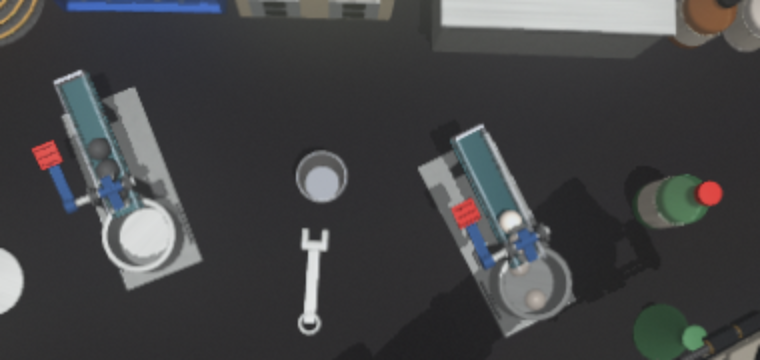

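In the top view there is one ball at (535,297) in the jar and something pale at (518,267) near the spout. I need to check that the second ball really lies in the jar.

Run:
```python
from h import *
T=get_image('top');S=get_image('scene')
def g(a): return np.clip(a.astype(float)*1.6,0,255).astype(np.uint8)
cv2.imwrite('pics/j.png',np.hstack([g(cv2.resize(T[200:270,355:425],(390,390),interpolation=2)),g(cv2.resize(S[225:270,150:210],(400,390),interpolation=2))]))
for u,v in((518,267),(535,297)):
    for z in(.031,.1):print(plane('top',(120+u/2,100+v/2),z))
m=camera_model("scene")
P=np.array([plane('top',(379,233.5),z) for z in(.031,.09)])
print(cv2.projectPoints(P,cv2.Rodrigues(m["R"])[0],m["t"],m["K"],m["dist"])[0].reshape(-1,2))
```

```text
[ 0.45552053 -0.27393807  0.031     ]
[ 0.45411945 -0.25861201  0.1       ]
[ 0.41431381 -0.29852467  0.031     ]
[ 0.41531747 -0.28176379  0.1       ]
[[184.91481726 262.90812415]
 [186.01965502 248.51447541]]
```

View pics/j.png

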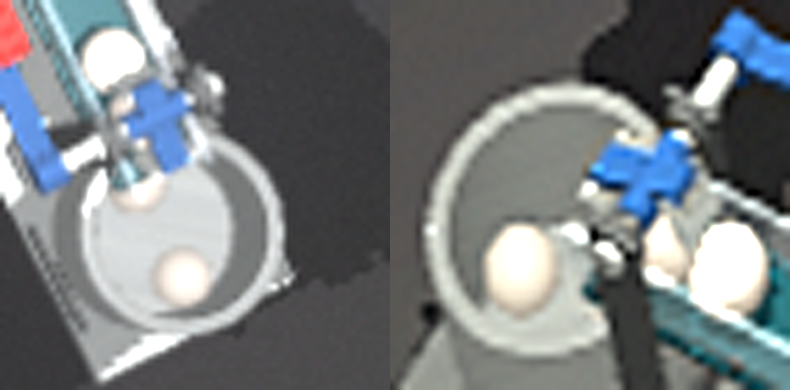

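```bash
python3 -c "
from cell import *
print(observe()['clock'],sign_off())"
```

```text
the job is handed in; nothing more can be done
10.1 None
```

I pressed the white dispenser's pad down to its stop twice with the shut fingertips and let it come right up after each press. I then backed away and handed the job in at 10.1 s.

**Last checks**
- **White pad and gate:** the pad is back at its starting pixels in both views: scene (222.6, 235.0) and top (352.7, 206.1). The gate is shut.
- **Balls on the track:** two white balls are waiting, one at the gate and one behind it.
- **Balls in the jar:** one is plainly visible. The second is partly hidden under the spout in the top view and behind the cheek in the scene view. I placed it in the jar because the spout covers part of it. The two balls also come out 48 mm apart on the jar floor, which fits. I did not see it in full view.
- **Steel dispenser and other things:** the steel pad is at its original place. The other things show no visible movement.
- **Final state:** the arm is clear, with no outside force measured.

**Pressing force:** on the first press I pushed harder to confirm the stop, and the fingertip force peaked at about 66–70 N for a moment. That is below the 120 N wrist limit, but well above the 4 N needed. The second press peaked at about 35 N and then held at about 20 N.

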